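# Ease an over-tightened ratchet clamp and click it up again on a glass cell

## Robot

A 7-joint arm with a two-finger parallel gripper is mounted at the origin on the work surface. World frame = base frame: x ahead of the robot, y to its left, z up, the work surface at z = 0. Lengths are in mm, angles in rad, forces in N, time in s.
With the tool pointing down it reaches from about 375 to 925 mm from the base axis. Payload 3.1 kg.
Tool frame: the origin (TCP) lies midway between the tips of the shut fingers; the grasp point (between the pads) lies 19 mm behind it (grip_depth is the distance from the TCP to the grasp point, in mm); z points along the fingers, y is the line along which they close (so a half turn about z gives the same grasp; the last joint's range is limited). The gripper opens to 85 mm and grips with 20 to 120 N. Pads are 22 mm wide; open, the fingers measure 114 mm over their backs; the gripper's body (76 mm by 85 mm) begins 54 mm behind the grasp point. The pads swing forward as they close: fully open they stand 13 mm farther back than shut.
Start: joints at [1.051, 0.383, 0.044, 1.598, -0.018, 1.161, -0.05], TCP at [266.131, -593.024, 231.269] pointing down, gripper open.
Joint ranges: [-2.61, 2.61], [-0.41, 2.15], [-1.48, 1.57], [0, 2.5], [-1.57, 4.71], [0.05, 1.97], [-2.85, 2.85]. Speed limits (rad/s): [2.79, 2.79, 3.14, 3.14, 3.14, 3.14, 3.14].

## Interface

Orientations are given as a unit quaternion [x, y, z, w].
In Python, from plant import get_state, grab_frame, calibration, hand_in, grip_depth gives the robot as it stands.
- The arm moves only by the tool jog_arm, never from a script. Its argument "increments" is a list of rows, each a list of 7 numbers: the shift along the tool's x, y, z in m, then the turn, a rotation vector about the tool's x, y, z in rad, then the gripper command: -1 is fully open, 1 is shut, values between are in proportion. In form: [[x, y, z, rx, ry, rz, gripper], ...]. A call has 1 to 20 rows; each row is the pose to reach, as a shift and turn from the pose commanded when the call began, along the tool's axes at that moment; what a row does not reach only later rows make up. A row lasts 1/10 s, in which the tool goes at most 50 mm and 8.59 degrees, less where a joint would pass 70% of its speed; a pose out of reach is approached as far as the arm can. A call with a gripper value outside its range is refused whole. The fingers move at their own pace and stop on an object; the grip force is fixed at half the most. Time passes only in rows, so rows that repeat a pose let the fingers close. It gives the time, the measured TCP pose, the force, the opening and the grip force at its end, in the units of the state.
- get_state(): the state, without advancing time (a new reading comes with each control period).
- grab_frame(name): name is "scene" or "top" or "wrist"; returns the picture (480x640x3 uint8, red, green, blue); there is no depth.
- calibration(name): a dict with "K" (3x3 intrinsics, pixels), "T" (4x4, takes a point from camera to world coordinates). Camera axes: x right, y up, looking along -z (the intrinsics and any distortion apply to the point x, -y, -z); pixel columns grow to the right and rows downward; lengths in mm; the calibration is good to about 2 mm. A picture is of the moment at which its call begins: read the wrist's pose just before it. calibration takes no time and is no camera call; for the wrist camera it gives the pose at the moment of the call.
- hand_in(): hands the job in; it is judged then, once.
The state is a dict: "clock": time; "qpos": joint angles; "dq": joint speeds; "tau": joint torques, N m; "tcp_pos": TCP position; "tcp_rot": TCP orientation; "ft_force": force on the tool from outside, world axes, zero at the start; "wrist_torque": the same for the moment, N m; "opening": finger opening in mm; "grasp_force": force on a finger pad.
Only numpy, scipy, OpenCV 4.12 (cv2) and the standard library are available. Lean on these libraries where they do the work, as an engineer would, in place of code of your own. Each camera call takes 0.05 s, during which the arm holds its last target. There are 200 camera calls.

## Task

The glass cell with the orange stopper has been clamped much too hard in the ratchet clamp. Swing the pawl off its toothed wheel, turn the knob back until the blue pad stands at least 15 mm clear of the cell, swing the pawl back onto the wheel, then click the knob forward tooth by tooth until the pad holds the cell with about 10 N and the pawl alone keeps it there. Never squeeze the cell harder than it is now, never force the knob back against the pawl, keep the gripper off the cell, and leave everything else on the bench where it is.

Things in the scene. Friction and masses are not known exactly. Their poses are not given: they have to be found in the camera images.
- clamp: Ratchet clamp fixed to the bench: blue base plate 100 (x) x 320 (y) x 12 mm, cream housing. Origin on the bench under the knob's vertical axis. Pawl on its +y side; towards -y come the carriage, the pad, the cell and the steel anvil (64 mm high, its face set anywhere from y = -185 to -191 mm). The knob drives the carriage along y, 13 mm per rad; it comes to its open end stop 2 to 2.5 rad back from the unloaded place.
- knob: Knob, turning about the clamp's vertical axis (origin: on it, at bench height). Black T-bar 64 mm long (its x; yellow mark at +x), 14 mm wide (its y), 128 to 154 mm high, on a 16 mm shaft; all else of the clamp stays below 112 mm. Clockwise from above closes the jaw; the pawl bars counter-clockwise. Turning takes 0.02 to 0.1 N m with the jaw free, plus 0.013 N m per newton on the pad.
- knob_grip (a point): Point on the knob's axis 144 mm above the bench, in the middle of the T-bar, where it is pinched across its 14 mm (30 N or more); axes as the knob's. When the pawl is taken off, the spring turns the knob back by itself, counter-clockwise, about 0.6 to 1.2 rad, until the load is gone.
- wheel (a point): Centre of the top of the toothed wheel under the T-bar: 86 mm across, brass teeth up to 59 mm above the bench. 20 teeth: 0.314 rad, or about 4 mm of jaw, a click. Fixed to the knob, axes as the knob's.
- pawl: Red pawl on a level axle (along the clamp's y) at the clamp's x = -37, y = 38, 65 mm high: its origin. Its z is upright (tilt 0) when the nose is down between the teeth; it swings 0.85 rad towards the clamp's -x, to its stop, when off. No spring: its weight holds it on the wheel below about 0.45 rad and parked off beyond. It rides up about 0.13 rad over each tooth.
- pawl_ball (a point): Centre of the red ball (18 mm across) on the pawl's stalk, at the clamp's y = 68. Pawl on the wheel: x = -22, 98 mm high. Off: x = -52, 98 mm high; it passes 101 mm between. Push it sideways, towards the clamp's -x to take the pawl off (a few newtons while loaded), towards +x to put it on; past the middle it falls by itself.
- pad: Blue sprung pad, 40 mm wide and high. Origin: centre of its face, which looks to the clamp's -y; pressing on the cell it is at the clamp's y = -155 to -161 mm, and y rises as it opens. A stiff spring sits between it and the carriage, so once the pad presses, its force climbs by several newtons a click; how hard it presses shows only in the moment that it takes to turn the knob.
- cell: stoppered square glass cell, 40 (its x) x 30 (its y) x 50 mm tall, orange stopper, about 110 g, standing on the clamp's base plate between pad and anvil, its y along the clamp's. Origin at the centre of its underside. Stays there.
- spare_white: stoppered square glass cell, 40 (its x) x 30 (its y) x 50 mm tall, white stopper: leave alone. Origin under its centre.
- spare_green: stoppered square glass cell, 40 (its x) x 30 (its y) x 50 mm tall, green stopper: leave alone. Origin under its centre.
- bottle: Amber bottle, 60 mm across, 140 mm tall: leave alone. Origin under its centre.
- beaker: Glass beaker, 66 mm across, 80 mm tall: leave alone. Origin under its centre.
- screwdriver: Screwdriver lying on the bench: leave alone. Origin under its middle.
- dish: White dish, 90 mm across, 14 mm high: leave alone. Origin under its centre.
- weight: Brass calibration weight, 30 mm across, 42 mm tall: leave alone. Origin under its centre.
Things that resemble listed ones, but are neither listed nor needed, are in the scene too. What is shaped like the cell but pink or purple is not meant.

How it is judged:
By the outcome, as a careful person would: the job done as asked, in the order asked, and still so for the second after the job is handed in, with the robot touching nothing.
It also fails if it takes over 72 s, if anything falls off the work surface, if the arm or the gripper's body presses on something with over 40 N, if the wrist force passes 120 N, or if a joint passes its speed limit or range.

## Working session

There is one attempt and no reset: what is moved stays moved. The work goes in short steps, Python scripts to look and compute and a tool call to move; the robot and the scene stay as the last step left them, time stands still between calls to the robot, and variables do not carry over. Pictures are saved under pics/ and viewed, at most 10 in all, crops included, and the job is handed in when it is done.

Besides the shell and the picture viewer there is one more tool, called after "Emit:" as name(argument=value, ...) on one line, values as JSON. jog_arm: Moves the arm, as the interface text tells. Its arguments: {"type":"object","properties":{"increments":{"type":"array"}},"required":["increments"]}

```bash
mkdir -p pics; ls; python3 - <<'E'
from plant import *
import cv2,numpy as np
s=get_state();print(s, grip_depth if not callable(grip_depth) else grip_depth())
for n in("scene","top"):
    f=grab_frame(n);cv2.imwrite(f"pics/{n}0.png",f[...,::-1]);c=calibration(n);print(n,{k:np.round(v,3).tolist() if not isinstance(v,str) else v for k,v in c.items()})
E
```

```text
pics
{'clock': 0.0, 'qpos': array([ 1.05117594,  0.38385669,  0.04381679,  1.59962679, -0.0179077 ,
        1.16117679, -0.04993077]), 'dq': array([ 0.00014027, -0.00021193,  0.00179112, -0.00055722,  0.00053591,
       -0.00052062, -0.00026044]), 'tau': array([-7.09544747e-04, -4.33468294e+01,  1.02443084e+00, -2.49513406e+01,
        1.06827565e-02,  1.12657031e-02, -3.50859843e-06]), 'tcp_pos': array([ 265.73447179, -592.14241008,  229.84839883]), 'tcp_rot': array([ 9.77833512e-01,  2.09379638e-01, -3.44004066e-04, -1.29272421e-03]), 'ft_force': array([-0.22005002,  0.87346694,  1.03438468]), 'wrist_torque': array([-0.02439564,  0.05138093, -0.04925432]), 'grasp_force': 0.0, 'opening': 85.50005423557914} 18.700000000000003
scene {'K': [[540.226, 0.0, 320.158], [0.0, 540.226, 242.61], [0.0, 0.0, 1.0]], 'T': [[-0.545, -0.667, 0.508, 1206.981], [0.838, -0.426, 0.34, 422.179], [-0.01, 0.612, 0.791, 1072.418], [0.0, 0.0, 0.0, 1.0]]}
top {'K': [[568.505, 0.0, 324.452], [0.0, 568.505, 236.166], [0.0, 0.0, 1.0]], 'T': [[0.004, 1.0, -0.021, 550.185], [-1.0, 0.004, -0.005, -4.271], [-0.005, 0.021, 1.0, 1260.587], [0.0, 0.0, 0.0, 1.0]]}
```

View pics/top0.png

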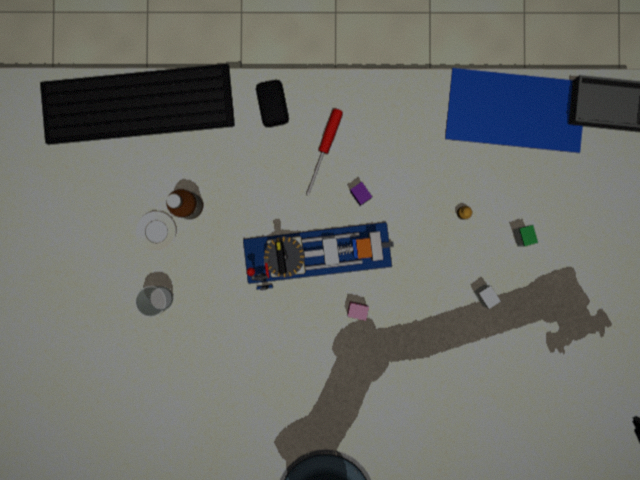

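View pics/scene0.png

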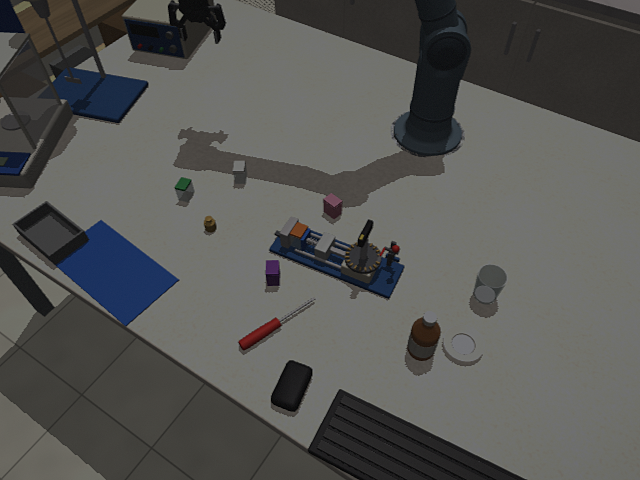

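The top view shows the clamp at about (317,252), with the knob near (283,257), the red ball near (250,271) and the orange-stoppered cell at (364,247). The pink cell (357,310) and purple cell (361,191) are decoys, and the white (487,295) and green (527,235) cells are the spares. The orange one fits because it sits between pad and anvil. The scene view agrees.

```bash
cat >h.py <<'E'
from plant import *
import cv2,numpy as np
def ray(c,uv):
    p=np.linalg.inv(c["K"])@np.r_[uv,1.];d=c["T"][:3,:3]@np.array([p[0],-p[1],-p[2]]);return c["T"][:3,3],d
def onz(c,uv,z):
    o,d=ray(c,uv);return o+d*(z-o[2])/d[2]
def proj(c,P):
    q=np.linalg.inv(c["T"])@np.r_[P,1.];q=c["K"]@np.array([q[0],-q[1],-q[2]]);return q[:2]/q[2]
def tri(obs):
    A=np.zeros((3,3));b=np.zeros(3)
    for c,uv in obs:
        o,d=ray(c,uv);d=d/np.linalg.norm(d);M=np.eye(3)-np.outer(d,d);A+=M;b+=M@o
    return np.linalg.solve(A,b)
def blob(hsv,lo,hi,roi):
    m=cv2.inRange(hsv,lo,hi);k=np.zeros_like(m);x0,y0,x1,y1=roi;k[y0:y1,x0:x1]=m[y0:y1,x0:x1];return k
E
python3 - <<'E'
from h import *
f=cv2.imread("pics/top0.png");h=cv2.cvtColor(f,cv2.COLOR_BGR2HSV);c=calibration("top")
roi=(235,215,400,295)
m=blob(h,(100,120,40),(125,255,255),roi);r=cv2.minAreaRect(cv2.findNonZero(m));b=cv2.boxPoints(r);print("plate",b.tolist());w=np.array([onz(c,p,12) for p in b]);print(w.round(1).tolist(),w.mean(0))
m=blob(h,(0,150,90),(6,255,255),roi);n,l,s,ce=cv2.connectedComponentsWithStats(m);print("red",s.tolist(),ce.tolist())
m=blob(h,(22,150,120),(35,255,255),roi);n,l,s,ce=cv2.connectedComponentsWithStats(m);print("yel",s.tolist(),ce.tolist())
m=blob(h,(8,150,100),(18,255,255),roi);n,l,s,ce=cv2.connectedComponentsWithStats(m);print("or",s.tolist(),ce.tolist())
A=cv2.resize(f[220:290,235:400],None,fx=4.8,fy=4.8,interpolation=cv2.INTER_CUBIC)
A=cv2.convertScaleAbs(A,alpha=1.6)
cv2.imwrite("pics/crop0.png",A)
E
```

```text
plate [[242.91049194335938, 238.95977783203125], [385.86431884765625, 221.9991455078125], [391.8609313964844, 272.54193115234375], [248.9071044921875, 289.5025634765625]]
[[569.9, 181.0, 12.0], [608.5, -133.0, 12.0], [497.6, -146.4, 12.0], [459.1, 167.0, 12.0]] [533.78233456  17.13307059  12.        ]
red [[0, 0, 640, 480, 307148], [266, 263, 2, 13, 18], [247, 269, 7, 6, 34]] [[319.5107570291846, 239.49477776186072], [266.6666666666667, 268.1666666666667], [250.2941176470588, 271.5]]
yel [[0, 0, 640, 480, 307188], [277, 243, 3, 6, 12]] [[319.50160813573444, 239.49976236050887], [278.3333333333333, 245.58333333333334]]
or [[0, 0, 640, 480, 306949], [283, 239, 1, 1, 1], [289, 238, 1, 1, 1], [357, 239, 15, 19, 244], [272, 241, 1, 1, 1], [266, 251, 1, 1, 1], [273, 272, 1, 1, 1], [289, 273, 2, 2, 2]] [[319.4657125450808, 239.49284083023565], [283.0, 239.0], [289.0, 238.0], [363.7581967213115, 248.04918032786884], [272.0, 241.0], [266.0, 251.0], [273.0, 272.0], [289.5, 273.5]]
```

View pics/crop0.png

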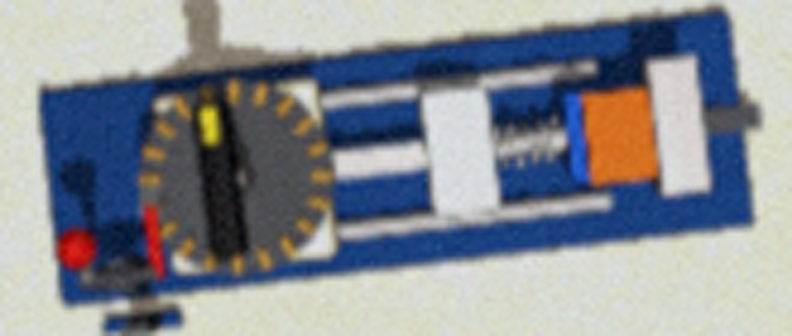

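The crop confirms the orange-stoppered cell at crop (620,137), between blue pad and anvil. The knob bar runs from (205,95) to (230,255) with its yellow mark at the top, the wheel centre is near (236,176), and the red ball is at (77,250).

```bash
python3 - <<'E'
from h import *
c=calibration("top");F=lambda p:np.array(p)/4.8+np.array([235,220])-0.4
pl=[onz(c,F(p),12) for p in [(42,90),(722,10),(750,222),(65,303)]];print(np.round(pl,1).tolist(),np.mean(pl,0))
pl=np.array(pl);d=pl[0]-pl[1]+pl[3]-pl[2];yaw=np.arctan2(-d[0],d[1]);print("yaw",yaw)
wh=onz(c,F((236,176)),59);kb=onz(c,F((220,176)),154);ball=onz(c,(250.3,271.5),98);ym=onz(c,(278.3,245.6),154)
print("wheel",wh,"bar",kb,"ball",ball,"mark",ym)
R=np.array([[np.cos(yaw),-np.sin(yaw)],[np.sin(yaw),np.cos(yaw)]])
print("origin from ball",ball[:2]-R@[-22,68])
s=cv2.imread("pics/scene0.png");h=cv2.cvtColor(s,cv2.COLOR_BGR2HSV)
cs=calibration("scene")
for nm,lo,hi in(("red",(0,150,60),(6,255,255)),("yel",(22,120,80),(35,255,255))):
    m=blob(h,lo,hi,(340,210,410,270));n,l,st,ce=cv2.connectedComponentsWithStats(m);print(nm,st[1:].tolist(),ce[1:].tolist())
    i=1+st[1:,4].argmax();print(tri([(c,(250.3,271.5) if nm=="red" else (278.3,245.6)),(cs,ce[i])]))
m=(ym[:2]-kb[:2]);print("bar yaw",np.arctan2(m[1],m[0]))
E
```

```text
[[571.3, 180.0, 12.0], [609.2, -131.2, 12.0], [512.3, -144.1, 12.0], [473.9, 168.8, 12.0]] [541.66207474  18.36643099  12.        ]
yaw 0.12166423320165351
wheel [532.95544966  87.32289824  59.        ] bar [534.28948742  86.57083225 154.        ] ball [502.0971035  152.59964215  98.        ] mark [555.02828468  90.84901198 154.        ]
origin from ball [532.187253   87.7723107]
red [[392, 245, 7, 6, 31], [380, 248, 5, 8, 15]] [[395.19354838709677, 247.48387096774192], [382.06666666666666, 251.26666666666668]]
[501.78775116 153.09333022  98.4007186 ]
yel [[359, 234, 5, 5, 14]] [[361.35714285714283, 236.42857142857142]]
[554.47220098  91.83817669 153.05799854]
bar yaw 0.20343501892569807
```

Emit:
jog_arm(increments=[[0.553,-0.573,0,0,0,-1.27,1],[0.553,-0.573,0,0,0,-1.27,1],[0.553,-0.573,0,0,0,-1.27,1],[0.553,-0.573,0,0,0,-1.27,1],[0.553,-0.573,0,0,0,-1.27,1],[0.553,-0.573,0,0,0,-1.27,1],[0.553,-0.573,0,0,0,-1.27,1],[0.553,-0.573,0,0,0,-1.27,1],[0.553,-0.573,0,0,0,-1.27,1],[0.553,-0.573,0,0,0,-1.27,1],[0.553,-0.573,0,0,0,-1.27,1],[0.553,-0.573,0,0,0,-1.27,1],[0.553,-0.573,0,0,0,-1.27,1],[0.553,-0.573,0,0,0,-1.27,1],[0.553,-0.573,0,0,0,-1.27,1],[0.553,-0.573,0,0,0,-1.27,1],[0.553,-0.573,0,0,0,-1.27,1],[0.553,-0.573,0,0,0,-1.27,1],[0.553,-0.573,0,0,0,-1.27,1],[0.553,-0.573,0,0,0,-1.27,1]])

```text
clock: 2.1
tcp_pos: [535.9, 153.8, 230.9]
tcp_rot: [0.664, 0.748, -0.001, 0.0]
ft_force: [0.2, 0.1, -0.0]
opening: 0.2
grasp_force: 0.0
```

```bash
python3 - <<'E'
from h import *
s=get_state();c=calibration("wrist");f=grab_frame("wrist");print(s["tcp_pos"],s["qpos"].round(2),c["T"].round(2).tolist())
cv2.imwrite("pics/w1.png",f[...,::-1]);h=cv2.cvtColor(f,cv2.COLOR_RGB2HSV)
for nm,lo,hi,z in(("red",(0,150,60),(6,255,255),98),("yel",(22,120,80),(35,255,255),154)):
    m=cv2.inRange(h,lo,hi);n,l,st,ce=cv2.connectedComponentsWithStats(m)
    for i in range(1,n):
        if st[i,4]>60:print(nm,st[i].tolist(),ce[i].round(1).tolist(),onz(c,ce[i],z).round(1))
E
```

```text
[535.90850468 153.77890722 230.87077292] [ 0.23  0.28 -0.68  1.8   0.19  1.13 -0.39] [[0.99, -0.11, -0.03, 526.81], [0.12, 0.95, 0.29, 225.58], [-0.0, -0.29, 0.96, 373.23], [0.0, 0.0, 0.0, 1.0]]
red [265, 212, 25, 25, 429] [276.3, 224.3] [501.9 152.5  98. ]
red [263, 249, 39, 7, 172] [282.8, 252.1] [508.1 133.1  98. ]
red [529, 366, 93, 54, 1949] [576.9, 394.6] [746.5  43.3  98. ]
```

View pics/w1.png

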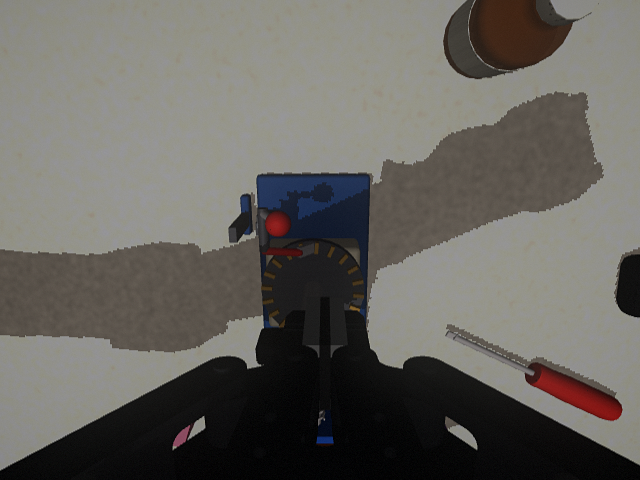

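The wrist view shows the red ball at (276,224), so about (502,152.5) in world, with the nose at (283,252), the wheel below, and the bottle well off at (510,40). This agrees with the first estimate. Now I'll descend beside the ball.

Emit:
jog_arm(increments=[[0,0,0.045,0,0,0,1],[0,0,0.09,0,0,0,1],[0,0,0.12,0,0,0,1],[0,0,0.138,0,0,0,1],[0,0,0.138,0,0,0,1],[0,0,0.138,0,0,0,1]])

```text
clock: 2.75
tcp_pos: [536.3, 155.3, 93.7]
tcp_rot: [0.664, 0.748, -0.0, 0.0]
ft_force: [0.3, 0.0, 0.0]
opening: 0.2
grasp_force: 0.0
```

Emit:
jog_arm(increments=[[0,-0.005,0,0,0,0,1],[0,-0.01,0,0,0,0,1],[0,-0.014,0,0,0,0,1],[0,-0.018,0,0,0,0,1],[0,-0.022,0,0,0,0,1],[0,-0.026,0,0,0,0,1],[0,-0.03,0,0,0,0,1],[0,-0.032,0,0,0,0,1],[0,-0.032,0,0,0,0,1],[0,-0.032,0,0,0,0,1]])

```text
clock: 3.75
tcp_pos: [511.5, 153.6, 98.9]
tcp_rot: [0.663, 0.748, 0.006, 0.005]
ft_force: [4.4, -1.7, 14.0]
opening: 0.0
grasp_force: 5.5
```

```bash
cat >look.py <<'E'
from h import *
import sys
c=calibration("wrist");f=grab_frame("wrist");s=get_state();print(s["clock"],s["tcp_pos"].round(1),s["ft_force"].round(2),s["wrist_torque"].round(3))
h=cv2.cvtColor(f,cv2.COLOR_RGB2HSV);m=cv2.inRange(h,(0,150,40),(6,255,255))
n,l,st,ce=cv2.connectedComponentsWithStats(m)
for i in range(1,n):
    if st[i,4]>40:print("w red",st[i].tolist(),onz(c,ce[i],98).round(1))
c=calibration("top");f=grab_frame("top");h=cv2.cvtColor(f,cv2.COLOR_RGB2HSV)
for nm,lo,hi,z in(("red",(0,150,60),(6,255,255),98),("yel",(22,150,100),(35,255,255),154),("blue pad",(105,200,150),(125,255,255),40),("orange",(8,150,100),(18,255,255),56)):
    n,l,st,ce=cv2.connectedComponentsWithStats(blob(h,lo,hi,(235,215,400,300)))
    for i in range(1,n):
        if st[i,4]>7:print(nm,st[i].tolist(),onz(c,ce[i],z).round(1))
if len(sys.argv)>1:cv2.imwrite(sys.argv[1],cv2.convertScaleAbs(cv2.resize(f[215:300,230:400,::-1],None,fx=4.7,fy=4.7,interpolation=cv2.INTER_CUBIC),alpha=1.6))
E
python3 look.py
```

```text
3.8 [511.6 153.6  98.9] [ 2.97 -1.47 12.52] [-0.257 -0.729 -0.007]
w red [253, 296, 40, 52, 1081] [490.4 149.3  98. ]
red [265, 265, 3, 5, 8] [511.7 120.3  98. ]
orange [357, 239, 15, 19, 245] [551.1 -81.8  56. ]
```

```bash
python3 - <<'E'
from h import *
f=grab_frame("wrist")[150:400,150:450];g=grab_frame("scene")[205:300,330:420]
a=cv2.resize(f,(480,400));b=cv2.resize(g,(300,316),interpolation=cv2.INTER_CUBIC)
o=np.zeros((400,780,3),np.uint8);o[:,:480]=a;o[:316,480:]=b;cv2.imwrite("pics/w2.png",cv2.convertScaleAbs(o[...,::-1],alpha=1.8))
s=get_state();print(s["ft_force"],s["tcp_pos"])
E
```

```text
[ 4.15773304 -2.26104198 13.6766909 ] [511.55718907 153.62363246  98.85247694]
```

View pics/w2.png

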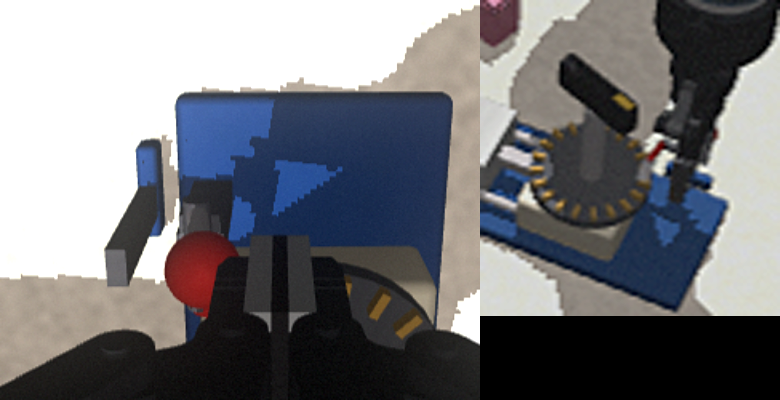

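The pawl has lifted and the knob has sprung back, with the yellow mark turned counter-clockwise. The ball is caught under the finger's black shoulder, so I'll back off, go lower and push again.

Emit:
jog_arm(increments=[[0,0.015,0,0,0,0,1],[0.004,0.03,0.0,0,0,0,1],[0.008,0.03,0.006,0,0,0,1],[0.008,0.03,0.01,0,0,0,1],[0.008,0.03,0.01,0,0,0,1]])

```text
clock: 4.45
tcp_pos: [530.7, 163.6, 81.9]
tcp_rot: [0.663, 0.749, -0.002, -0.001]
ft_force: [-0.5, -0.0, -0.3]
opening: -0.2
grasp_force: 0.0
```

Emit:
jog_arm(increments=[[0,-0.005,0,0,0,0,1],[0,-0.01,0,0,0,0,1],[0,-0.015,0,0,0,0,1],[0,-0.02,0,0,0,0,1],[0,-0.025,0,0,0,0,1],[0,-0.03,0,0,0,0,1],[0,-0.035,0,0,0,0,1],[0,-0.037,0,0,0,0,1],[0,-0.037,0,0,0,0,1]])

```text
clock: 5.35
tcp_pos: [496.1, 159.3, 83.3]
tcp_rot: [0.663, 0.749, -0.0, 0.0]
ft_force: [-0.0, -0.6, -1.1]
opening: -0.1
grasp_force: 0.0
```

```bash
python3 look.py
```

```text
5.4 [496.3 159.4  83.3] [0.1  0.44 0.04] [-0.045  0.02   0.02 ]
w red [233, 333, 48, 36, 1010] [472.6 151.1  98. ]
orange [357, 239, 15, 20, 247] [551.  -81.8  56. ]
```

Emit:
jog_arm(increments=[[0,0.01,-0.04,0,0,0,1],[0,0.01,-0.09,0,0,0,1],[0,0,-0.14,0,0,0,-1],[0.04,0,-0.148,0,0,0,-1],[0.08,0,-0.148,0,0,0,-1],[0.08,0,-0.148,0,0,0,-1]])

```text
clock: 6.05
tcp_pos: [484.8, 246.6, 233.3]
tcp_rot: [0.659, 0.752, 0.003, -0.001]
ft_force: [-1.3, 0.7, 0.2]
opening: 57.9
grasp_force: 0.0
```

```bash
python3 look.py pics/t3.png; python3 - <<'E'
from h import *
c=calibration("scene");f=grab_frame("scene");h=cv2.cvtColor(f,cv2.COLOR_RGB2HSV)
for nm,lo,hi,z in(("red",(0,150,50),(6,255,255),98),("yel",(22,120,60),(35,255,255),154)):
    n,l,st,ce=cv2.connectedComponentsWithStats(blob(h,lo,hi,(340,210,420,280)))
    for i in range(1,n):
        if st[i,4]>6:p=onz(c,ce[i],z);print(nm,st[i].tolist(),p.round(1),"ang",np.arctan2(p[1]-87.3,p[0]-533))
E
```

```text
6.1 [485.5 243.  232.2] [-0.21 -1.5   0.56] [-0.01   0.003  0.027]
w red [282, 340, 23, 22, 370] [473.2 148.7  98. ]
w red [313, 361, 21, 20, 104] [498. 134.  98.]
red [249, 283, 7, 7, 26] [472.4 149.1  98. ]
yel [266, 253, 6, 4, 19] [537.8 109.8 154. ]
orange [357, 239, 15, 20, 246] [551.  -81.8  56. ]
red [397, 236, 7, 6, 25] [472.1 150.7  98. ] ang 2.3365865898658154
yel [370, 233, 7, 5, 18] [538.1 112.2 154. ] ang 1.368402995103555
```

View pics/t3.png

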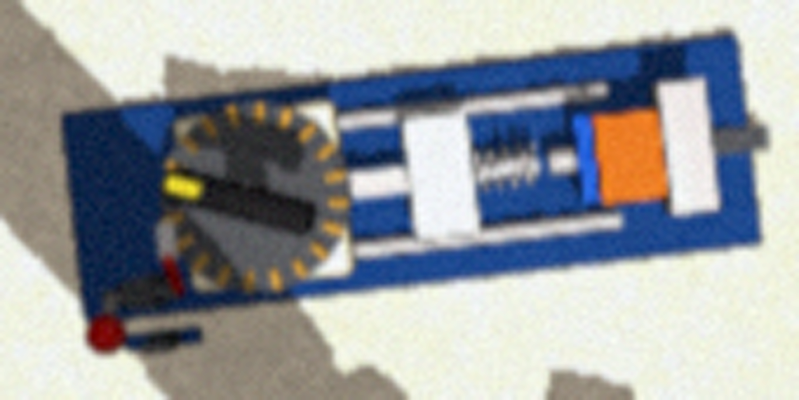

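The top crop shows the pawl parked, with its ball at crop (105,333). The bar has sprung back to about 1.37 rad, with the mark at (182,186) and the far end at (315,220). The cell is still at (632,155). Next I'll move above the knob, aligned to it.

Emit:
jog_arm(increments=[[-0.05,0.01,0.0,0,0,0.1,-1],[-0.1,0.02,0.01,0,0,0.2,-1],[-0.145,0.027,0.02,0,0,0.33,-1],[-0.161,0.027,0.03,0,0,0.33,-1],[-0.161,0.027,0.042,0,0,0.33,-1],[-0.161,0.027,0.042,0,0,0.33,-1],[-0.161,0.027,0.042,0,0,0.33,-1]])

```text
clock: 6.9
tcp_pos: [532.1, 84.5, 189.0]
tcp_rot: [0.776, 0.631, -0.0, -0.001]
ft_force: [0.2, 0.8, -0.2]
opening: 85.5
grasp_force: 0.0
```

```bash
cat >st.py <<'E'
from plant import get_state
import numpy as np
s=get_state();q=s["tcp_rot"];print(s["clock"].__round__(2),s["tcp_pos"].round(1),"psi",round(2*np.arctan2(q[1],q[0]),4),"tilt",q[2:].round(4),"F",s["ft_force"].round(2),"M",s["wrist_torque"].round(4),"op",round(s["opening"],2),round(s["grasp_force"],1),"q",s["qpos"].round(2))
E
python3 st.py
```

```text
6.9 [532.1  84.5 189. ] psi 1.3654 tilt [-0.     -0.0008] F [ 0.18  0.83 -0.18] M [ 0.0357 -0.0155  0.0357] op 85.46 0.0 q [ 0.3   0.28 -0.61  1.88  0.18  1.04 -0.59]
```

Emit:
jog_arm(increments=[[0.003,0.001,0.02,0,0,0,-1],[0.003,0.001,0.045,0,0,0,-1],[0.003,0.001,0.064,0,0,0,-1],[0.003,0.001,0.064,0,0,0,-1],[0.003,0.001,0.064,0,0,0,0.4],[0.003,0.001,0.064,0,0,0,1],[0.003,0.001,0.064,0,0,0,1],[0.003,0.001,0.064,0,0,0,1],[0.003,0.001,0.064,0,0,0,1]])

```text
clock: 7.8
tcp_pos: [532.4, 85.6, 125.9]
tcp_rot: [0.777, 0.629, -0.002, -0.002]
ft_force: [-5.7, -1.4, 17.6]
opening: 13.3
grasp_force: 61.1
```

```bash
python3 st.py
```

```text
7.8 [532.4  85.6 125.9] psi 1.3612 tilt [-0.002  -0.0015] F [-5.71 -1.42 17.63] M [-0.3916  0.5819 -0.1506] op 13.26 61.1 q [ 0.27  0.36 -0.58  1.93  0.25  0.93 -0.65]
```

Emit:
jog_arm(increments=[[0,-0.001,-0.004,0,0,0,1],[0,-0.001,-0.004,0,0,-0.1,1],[0,-0.001,-0.004,0,0,-0.2,1],[0,-0.001,-0.004,0,0,-0.3,1],[0,-0.001,-0.004,0,0,-0.4,1],[0,-0.001,-0.004,0,0,-0.5,1],[0,-0.001,-0.004,0,0,-0.5,1]])

```text
clock: 8.5
tcp_pos: [534.3, 85.5, 126.4]
tcp_rot: [0.596, 0.803, 0.002, -0.0]
ft_force: [9.7, 3.6, -19.7]
opening: 12.8
grasp_force: 60.8
```

```bash
python3 st.py
```

```text
8.5 [534.3  85.5 126.4] psi 1.8634 tilt [ 0.0021 -0.0002] F [  9.67   3.57 -19.71] M [ 0.4859 -1.6844 -0.0353] op 12.75 60.8 q [ 0.35  0.38 -0.67  1.93  0.29  0.93 -0.18]
```

Emit:
jog_arm(increments=[[0,0.001,0.002,0,0,-0.1,1],[0,0.001,0.002,0,0,-0.2,1],[0,0.001,0.002,0,0,-0.3,1],[0,0.001,0.002,0,0,-0.4,1],[0,0.001,0.002,0,0,-0.5,1],[0,0.001,0.002,0,0,-0.6,1],[0,0.001,0.002,0,0,-0.7,1],[0,0.001,0.002,0,0,-0.8,1],[0,0.001,0.002,0,0,-0.9,1],[0,0.001,0.002,0,0,-1.0,1],[0,0.001,0.002,0,0,-1.0,1]])

```text
clock: 9.6
tcp_pos: [537.0, 88.1, 126.3]
tcp_rot: [0.138, 0.99, 0.004, 0.003]
ft_force: [10.3, 8.2, -16.2]
opening: 13.1
grasp_force: 61.6
```

```bash
python3 st.py; python3 look.py pics/t4.png
```

```text
9.6 [537.   88.1 126.3] psi 2.8649 tilt [0.0039 0.0028] F [ 10.28   8.2  -16.15] M [ 0.8303 -1.5964 -0.0239] op 13.09 61.6 q [ 0.5   0.45 -0.87  1.92  0.41  0.96  0.73]
9.65 [537.1  88.1 126.4] [  9.28   6.29 -16.56] [ 0.819 -1.573 -0.039]
w red [411, 83, 46, 45, 1617] [473.1 150.   98. ]
w red [361, 157, 29, 47, 519] [495.5 120.7  98. ]
orange [356, 239, 16, 19, 248] [551.  -81.7  56. ]
```

View pics/t4.png

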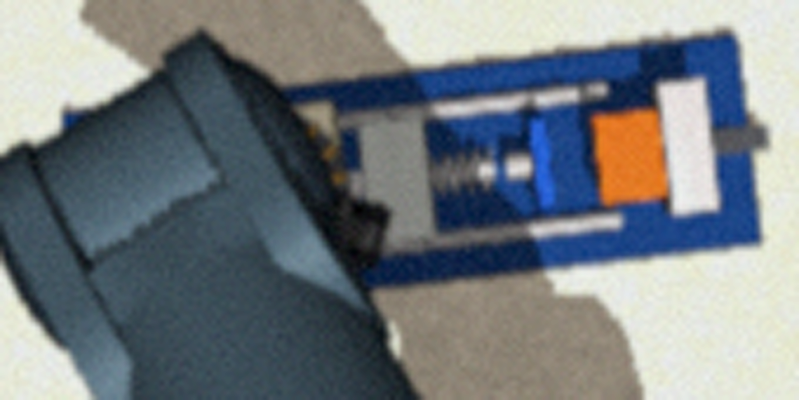

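The crop shows the pad's right edge at 552 and the cell's left edge at 595, a gap of about 19 mm. I'll release the knob, rise, and go to the far side of the ball.

Emit:
jog_arm(increments=[[0,0,0,0,0,0,0.2],[0,0,0,0,0,0,-0.5],[0,0,0,0,0,0,-1],[0,0,-0.03,0,0,0,-1],[0,0,-0.07,0,0,0,-1],[0.03,0.01,-0.09,0,0,0.15,1],[0.07,0.025,-0.09,0,0,0.35,1],[0.111,0.037,-0.09,0,0,0.6,1],[0.111,0.037,-0.09,0,0,0.85,1],[0.111,0.037,-0.09,0,0,1.05,1],[0.111,0.037,-0.09,0,0,1.17,1],[0.111,0.037,-0.09,0,0,1.17,1],[0.111,0.037,-0.09,0,0,1.17,1]])

```text
clock: 11.0
tcp_pos: [438.1, 151.5, 217.8]
tcp_rot: [0.665, 0.747, 0.0, 0.001]
ft_force: [-0.7, -0.2, -0.0]
opening: 0.3
grasp_force: 0.0
```

```bash
python3 st.py; python3 look.py pics/t5.png
```

```text
11.0 [438.1 151.5 217.8] psi 1.6863 tilt [0.     0.0007] F [-0.73 -0.17 -0.03] M [0.0021 0.0132 0.0151] op 0.3 0.0 q [ 0.44  0.11 -0.9   2.01  0.1   1.06 -0.38]
11.05 [438.1 151.5 217.8] [-0.16  0.35 -0.89] [-0.057  0.036 -0.035]
w red [365, 230, 27, 26, 478] [473.3 149.3  98. ]
w red [389, 266, 31, 17, 158] [494.5 129.3  98. ]
w red [628, 388, 12, 14, 97] [680.7  53.9  98. ]
red [249, 283, 6, 6, 26] [472.6 149.6  98. ]
yel [275, 266, 4, 7, 20] [510.1  94.  154. ]
orange [356, 239, 16, 19, 248] [551.1 -81.6  56. ]
```

Emit:
jog_arm(increments=[[0.006,0,0.045,0,0,0,1],[0.006,0,0.09,0,0,0,1],[0.006,0,0.12,0,0,0,1],[0.006,0,0.134,0,0,0,1],[0.006,0,0.134,0,0,0,1],[0.006,0.01,0.134,0,0,0,1],[0.006,0.016,0.134,0,0,0,1],[0.006,0.022,0.134,0,0,0,1],[0.006,0.026,0.134,0,0,0,1],[0.006,0.03,0.134,0,0,0,1],[0.006,0.034,0.134,0,0,0,1],[0.006,0.034,0.134,0,0,0,1],[0.006,0.034,0.134,0,0,0,1]])

```text
clock: 12.4
tcp_pos: [470.9, 161.6, 83.2]
tcp_rot: [0.663, 0.749, -0.0, -0.0]
ft_force: [-0.4, 0.0, -0.4]
opening: -0.1
grasp_force: 0.0
```

```bash
python3 st.py; python3 look.py
```

```text
12.4 [470.9 161.6  83.2] psi 1.6918 tilt [-0.0002 -0.0001] F [-0.36  0.02 -0.37] M [ 0.013  -0.0104 -0.0063] op -0.11 0.0 q [ 0.28  0.41 -0.79  2.04  0.39  0.84 -0.62]
12.45 [470.8 161.7  83.1] [ 0.14  0.07 -0.14] [ 0.028 -0.028 -0.03 ]
w red [408, 349, 17, 8, 46] [502.3 159.3  98. ]
w red [389, 351, 19, 17, 112] [497.3 155.7  98. ]
red [266, 263, 2, 6, 9] [513.7 119.9  98. ]
red [249, 270, 4, 6, 17] [501.2 152.1  98. ]
orange [356, 239, 16, 20, 250] [550.9 -81.6  56. ]
```

Ball is back at (501,152), so the pawl is on. Moving to the knob for a re-grip; the fitted axis is at about (533.4, 89.3).

Emit:
jog_arm(increments=[[0,-0.008,-0.04,0,0,0,1],[0,-0.008,-0.085,0,0,0,1],[-0.02,0,-0.12,0,0,-0.1,-1],[-0.06,0.03,-0.12,0,0,-0.25,-1],[-0.08,0.053,-0.12,0,0,-0.4,-1],[-0.08,0.053,-0.12,0,0,-0.55,-1],[-0.08,0.053,-0.12,0,0,-0.7,-1],[-0.08,0.053,-0.12,0,0,-0.85,-1],[-0.08,0.053,-0.12,0,0,-1.0,-1],[-0.08,0.053,-0.12,0,0,-1.15,-1],[-0.08,0.053,-0.12,0,0,-1.15,-1],[-0.08,0.053,-0.12,0,0,-1.15,-1]])

```text
clock: 13.7
tcp_pos: [533.0, 88.6, 203.1]
tcp_rot: [0.151, 0.989, -0.0, -0.0]
ft_force: [0.1, -0.0, 0.2]
opening: 85.4
grasp_force: 0.0
```

```bash
python3 st.py
```

```text
13.7 [533.   88.6 203.1] psi 2.8387 tilt [-0.     -0.0002] F [ 0.07 -0.02  0.17] M [-0.0177 -0.0435 -0.0488] op 85.39 0.0 q [ 0.63  0.38 -1.03  1.85  0.36  1.11  0.73]
```

Emit:
jog_arm(increments=[[0,0,0.04,0,0,0,-1],[0,0,0.07,0,0,0,-1],[0,0,0.076,0,0,0,-1],[0,0,0.076,0,0,0,0.3],[0,0,0.076,0,0,0,0.7],[0,0,0.076,0,0,0,1],[0,0,0.076,0,0,0,1],[0,0,0.076,0,0,0,1]])

```text
clock: 14.5
tcp_pos: [534.3, 89.1, 128.5]
tcp_rot: [0.149, 0.989, 0.0, 0.001]
ft_force: [-2.8, -0.7, 11.9]
opening: 12.7
grasp_force: 62.0
```

```bash
cat >av.py <<'E'
from plant import *
import numpy as np,sys
n=int(sys.argv[1]);F=[];M=[];P=[]
for i in range(n):
    s=get_state();F.append(s["ft_force"]);M.append(s["wrist_torque"]);q=s["tcp_rot"];P.append(np.r_[s["tcp_pos"],2*np.arctan2(q[1],q[0]),s["qpos"][6]]);grab_frame("top")
F,M,P=map(np.array,(F,M,P));print(round(s["clock"],2),"F",F.mean(0).round(2),"M",M.mean(0).round(4),"sd",M.std(0).round(3),"P",P.mean(0).round(3),"op",round(s["opening"],1),round(s["grasp_force"],1),"tau7",round(s["tau"][6],4))
E
python3 av.py 6
```

```text
14.75 F [-1.21 -0.19  6.68] M [-0.0414  0.2429  0.0427] sd [0.025 0.116 0.109] P [534.225  89.068 128.495   2.842   0.655] op 13.0 60.7 tau7 -0.0166
```

```bash
cat >s2.py <<'E'
from plant import get_state
import numpy as np
s=get_state();q=s["tcp_rot"];print(round(s["clock"],2),s["tcp_pos"].round(1),"psi",round(2*np.arctan2(q[1],q[0]),4),"dq7",round(s["dq"][6],3),"F",s["ft_force"].round(1),"Mz",s["wrist_torque"][2].round(3),"tau7",round(s["tau"][6],4),"op",round(s["opening"],1))
E
python3 s2.py
```

```text
14.8 [534.2  89.  128.5] psi 2.8417 dq7 -0.0 F [-0.6 -0.   5.4] Mz 0.015 tau7 -0.0178 op 12.7
```

Emit:
jog_arm(increments=[[0,0,0,0,0,0.05,1],[0,0,0,0,0,0.1,1],[0,0,0,0,0,0.15,1],[0,0,0,0,0,0.2,1]])

```text
clock: 15.2
tcp_pos: [534.1, 88.9, 128.5]
tcp_rot: [0.248, 0.969, 0.0, 0.001]
ft_force: [-1.3, 0.0, 5.4]
opening: 13.0
grasp_force: 60.8
```

```bash
python3 s2.py
```

```text
15.2 [534.1  88.9 128.5] psi 2.6399 dq7 -0.439 F [-1.3  0.   5.4] Mz 0.032 tau7 0.2541 op 13.0
```

Emit:
jog_arm(increments=[[0,0,0,0,0,0.05,1],[0,0,0,0,0,0.1,1],[0,0,0,0,0,0.15,1],[0,0,0,0,0,0.2,1]])

```text
clock: 15.6
tcp_pos: [534.0, 88.8, 128.5]
tcp_rot: [0.344, 0.939, -0.0, 0.001]
ft_force: [-1.7, -0.2, 7.4]
opening: 13.1
grasp_force: 60.9
```

```bash
python3 s2.py
```

```text
15.6 [534.   88.8 128.5] psi 2.4398 dq7 -0.444 F [-1.7 -0.2  7.4] Mz 0.042 tau7 0.2503 op 13.1
```

Emit:
jog_arm(increments=[[0,0,0,0,0,0.05,1],[0,0,0,0,0,0.1,1],[0,0,0,0,0,0.15,1],[0,0,0,0,0,0.2,1]])

```text
clock: 16.0
tcp_pos: [534.0, 88.6, 128.5]
tcp_rot: [0.436, 0.9, -0.0, 0.001]
ft_force: [-2.0, -0.5, 6.9]
opening: 12.8
grasp_force: 60.9
```

```bash
python3 s2.py;python3 av.py 4
```

```text
16.0 [534.   88.6 128.5] psi 2.2399 dq7 -0.447 F [-2.  -0.5  6.9] Mz 0.09 tau7 0.2175 op 12.8
16.15 F [-1.44 -0.77  6.69] M [-0.1714  0.3357  0.0286] sd [0.061 0.007 0.037] P [5.33943e+02 8.86280e+01 1.28477e+02 2.24000e+00 1.17000e-01] op 13.0 60.7 tau7 -0.016
```

Emit:
jog_arm(increments=[[0,0,0,0,0,0.08,1],[0,0,0,0,0,0.16,1],[0,0,0,0,0,0.24,1],[0,0,0,0,0,0.32,1],[0,0,0,0,0,0.4,1],[0,0,0,0,0,0.48,1],[0,0,0,0,0,0.54,1],[0,0,0,0,0,0.58,1],[0,0,0,0,0,0.6,1]])

```text
clock: 17.1
tcp_pos: [533.5, 88.4, 128.5]
tcp_rot: [0.682, 0.731, -0.001, 0.001]
ft_force: [-3.2, -1.7, 7.6]
opening: 13.1
grasp_force: 61.0
```

```bash
python3 s2.py;python3 av.py 5
```

```text
17.1 [533.5  88.4 128.5] psi 1.6407 dq7 -0.168 F [-3.2 -1.7  7.6] Mz 0.057 tau7 0.0011 op 13.1
17.3 F [-2.75 -1.57  7.63] M [-0.2437  0.5128  0.0221] sd [0.018 0.007 0.03 ] P [ 5.33469e+02  8.84370e+01  1.28465e+02  1.64100e+00 -4.28000e-01] op 13.1 60.9 tau7 -0.0031
```

Emit:
jog_arm(increments=[[0,0,0,0,0,0.04,1],[0,0,0,0,0,0.08,1],[0,0,0,0,0,0.12,1],[0,0,0,0,0,0.15,1]])

```text
clock: 17.75
tcp_pos: [533.3, 88.4, 128.4]
tcp_rot: [0.735, 0.678, -0.001, 0.0]
ft_force: [-2.5, -0.9, 7.9]
opening: 13.1
grasp_force: 61.0
```

```bash
python3 s2.py;python3 av.py 5
```

```text
17.75 [533.3  88.4 128.4] psi 1.4905 dq7 -0.269 F [-2.5 -0.9  7.9] Mz 0.025 tau7 0.1132 op 13.1
17.95 F [-3.22 -1.16  7.87] M [-0.2494  0.5821 -0.0147] sd [0.032 0.024 0.032] P [533.346  88.423 128.466   1.491  -0.566] op 12.6 60.9 tau7 0.0204
```

Emit:
jog_arm(increments=[[0,0,0,0,0,0.04,1],[0,0,0,0,0,0.08,1],[0,0,0,0,0,0.12,1],[0,0,0,0,0,0.15,1]])

```text
clock: 18.4
tcp_pos: [533.2, 88.4, 128.5]
tcp_rot: [0.784, 0.621, -0.001, 0.0]
ft_force: [-3.7, -1.6, 8.6]
opening: 13.0
grasp_force: 61.2
```

```bash
python3 s2.py;python3 av.py 5
```

```text
18.4 [533.2  88.4 128.5] psi 1.3404 dq7 -0.268 F [-3.7 -1.6  8.6] Mz 0.07 tau7 0.1194 op 13.0
18.6 F [-3.21 -1.42  8.23] M [-0.2518  0.6474  0.017 ] sd [0.026 0.024 0.036] P [533.212  88.444 128.461   1.341  -0.703] op 13.1 61.0 tau7 0.0136
```

Emit:
jog_arm(increments=[[0,0,0,0,0,0.04,1],[0,0,0,0,0,0.08,1],[0,0,0,0,0,0.12,1],[0,0,0,0,0,0.15,1]])

```text
clock: 19.05
tcp_pos: [533.1, 88.4, 128.5]
tcp_rot: [0.828, 0.561, -0.001, 0.0]
ft_force: [-3.5, -1.2, 8.2]
opening: 12.7
grasp_force: 61.1
```

```bash
python3 s2.py;python3 av.py 5
```

```text
19.05 [533.1  88.4 128.5] psi 1.1909 dq7 -0.267 F [-3.5 -1.2  8.2] Mz 0.155 tau7 0.0387 op 12.7
19.25 F [-3.45 -1.21  8.5 ] M [-0.2495  0.6714  0.0758] sd [0.031 0.017 0.043] P [533.1    88.47  128.464   1.191  -0.842] op 12.9 61.0 tau7 -0.0544
```

Emit:
jog_arm(increments=[[0,0,0,0,0,0.04,1],[0,0,0,0,0,0.08,1],[0,0,0,0,0,0.12,1],[0,0,0,0,0,0.15,1]])

```text
clock: 19.7
tcp_pos: [533.0, 88.5, 128.5]
tcp_rot: [0.868, 0.497, -0.001, 0.0]
ft_force: [-3.7, -0.3, 8.1]
opening: 13.0
grasp_force: 61.2
```

```bash
python3 s2.py;python3 av.py 5
```

```text
19.7 [533.   88.5 128.5] psi 1.0412 dq7 -0.27 F [-3.7 -0.3  8.1] Mz 0.102 tau7 0.0067 op 13.0
19.9 F [-4.22 -1.09  8.4 ] M [-0.2241  0.7434  0.1012] sd [0.027 0.04  0.02 ] P [532.975  88.529 128.469   1.042  -0.98 ] op 12.9 61.1 tau7 -0.0975
```

Emit:
jog_arm(increments=[[0,0,0,0,0,0.04,1],[0,0,0,0,0,0.08,1],[0,0,0,0,0,0.12,1],[0,0,0,0,0,0.15,1]])

```text
clock: 20.35
tcp_pos: [532.8, 88.6, 128.4]
tcp_rot: [0.902, 0.431, -0.001, 0.0]
ft_force: [-4.3, -0.9, 8.6]
opening: 12.7
grasp_force: 61.3
```

```bash
python3 s2.py;python3 av.py 5
```

```text
20.35 [532.8  88.6 128.4] psi 0.8915 dq7 -0.272 F [-4.3 -0.9  8.6] Mz 0.166 tau7 -0.0376 op 12.7
20.55 F [-4.1  -1.05  8.79] M [-0.2227  0.778   0.1111] sd [0.028 0.034 0.032] P [532.851  88.62  128.448   0.892  -1.119] op 12.7 61.1 tau7 -0.1324
```

Emit:
jog_arm(increments=[[0,0,0,0,0,-0.025,1],[0,0,0,0,0,-0.05,1],[0,0,0,0,0,-0.07,1]])

```text
clock: 20.9
tcp_pos: [532.9, 88.6, 128.4]
tcp_rot: [0.886, 0.463, -0.001, 0.0]
ft_force: [-3.5, -0.9, 8.4]
opening: 13.3
grasp_force: 61.1
```

```bash
python3 s2.py;python3 av.py 8
```

```text
20.9 [532.9  88.6 128.4] psi 0.9634 dq7 0.18 F [-3.5 -0.9  8.4] Mz 0.098 tau7 -0.2171 op 13.3
21.25 F [-3.54 -1.39  8.62] M [-0.2233  0.7551  0.1657] sd [0.033 0.023 0.027] P [532.908  88.577 128.448   0.963  -1.053] op 12.9 61.2 tau7 -0.1655
```

Emit:
jog_arm(increments=[[0,0,0,0,0,0.025,1],[0,0,0,0,0,0.05,1],[0,0,0,0,0,0.07,1]])

```text
clock: 21.6
tcp_pos: [532.8, 88.6, 128.4]
tcp_rot: [0.902, 0.431, -0.001, 0.0]
ft_force: [-3.3, -1.4, 8.5]
opening: 13.0
grasp_force: 61.3
```

```bash
python3 s2.py;python3 av.py 8
```

```text
21.6 [532.8  88.6 128.4] psi 0.892 dq7 -0.182 F [-3.3 -1.4  8.5] Mz 0.197 tau7 -0.0799 op 13.0
21.95 F [-4.01 -1.21  8.55] M [-0.2305  0.7898  0.1282] sd [0.018 0.027 0.037] P [532.855  88.604 128.446   0.892  -1.119] op 12.9 61.2 tau7 -0.1291
```

Emit:
jog_arm(increments=[[0,0,0,0,0,0,0.3],[0,0,0,0,0,0,-0.5],[0,0,0,0,0,0,-1],[0,0,-0.04,0,0,0,-1],[0,0,-0.085,0,0,0,-1],[0,0,-0.13,0,0,0,-1],[0,0,-0.13,0,0,0,-1],[0,0,-0.13,0,0,0,-1]])

```text
clock: 22.8
tcp_pos: [534.3, 88.9, 258.7]
tcp_rot: [0.902, 0.431, 0.001, 0.001]
ft_force: [-0.1, -0.5, -1.2]
opening: 85.1
grasp_force: 0.0
```

```bash
python3 s2.py; python3 look.py; python3 - <<'E'
from h import *
c=calibration("wrist");f=grab_frame("wrist");np.savez("w6.npz",f=f,T=c["T"],K=c["K"])
print([proj(c,p).round(0).tolist() for p in ([533.3,88.5,154],[533.3+14,88.5+29,154],[533.3-14,88.5-29,154])])
cv2.imwrite("pics/w6.png",cv2.convertScaleAbs(f[...,::-1],alpha=1.8))
E
```

```text
22.8 [534.3  88.9 258.7] psi 0.8917 dq7 0.002 F [-0.1 -0.5 -1.2] Mz -0.005 tau7 0.0048 op 85.1
22.85 [533.   88.5 256.9] [-1.42 -0.26 -0.61] [ 0.022  0.036 -0.005]
w red [580, 75, 60, 47, 1523] [744.4  29.5  98. ]
w red [223, 168, 25, 23, 411] [502.2 153.2  98. ]
w red [258, 187, 26, 29, 218] [512.5 125.2  98. ]
orange [357, 239, 15, 19, 246] [551.1 -81.9  56. ]
[[326.0, 239.0], [313.0, 189.0], [337.0, 287.0]]
```

View pics/w6.png

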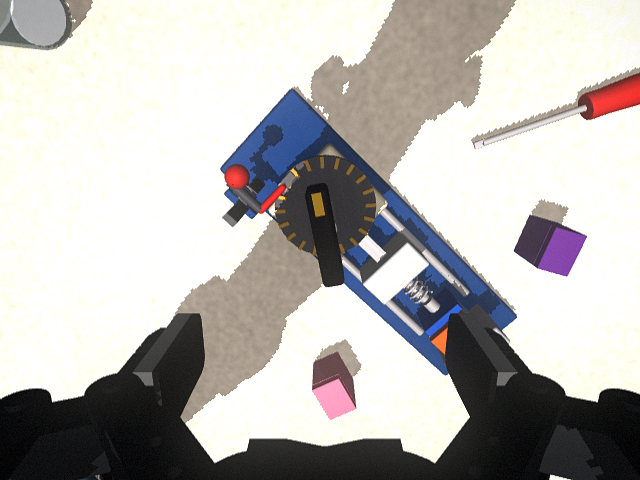

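The wrist view shows the bar clearly: the yellow-mark end is at about (316,187) and the near end at (334,284). The pawl's red nose at (278,197) is on the wheel, with the ball at (236,177). I'll measure the bar angle.

```bash
python3 - <<'E'
from h import *
z=np.load("w6.npz");f=z["f"];c={"K":z["K"],"T":z["T"]};g=cv2.GaussianBlur(cv2.cvtColor(f,cv2.COLOR_RGB2GRAY),(3,3),0)
for r in range(190,284,8):print(r,g[r,296:352:2].tolist())
h=cv2.cvtColor(f,cv2.COLOR_RGB2HSV);m=blob(h,(20,130,60),(35,255,255),(305,185,330,220));rc=cv2.minAreaRect(cv2.findNonZero(m));b=cv2.boxPoints(rc);print(rc)
n,l,st,ce=cv2.connectedComponentsWithStats(m);i=1+st[1:,4].argmax();p=onz(c,ce[i],154);print(p,np.arctan2(p[1]-88.7,p[0]-533.3))
E
```

```text
190 [31, 32, 31, 30, 30, 20, 12, 12, 12, 12, 12, 11, 12, 13, 13, 11, 19, 30, 29, 30, 30, 31, 31, 31, 30, 31, 30, 31]
198 [31, 31, 30, 31, 27, 13, 14, 14, 59, 69, 69, 70, 70, 32, 15, 14, 12, 25, 29, 29, 30, 30, 30, 30, 30, 30, 29, 30]
206 [31, 31, 31, 31, 30, 26, 13, 14, 19, 62, 69, 69, 69, 66, 23, 15, 14, 12, 30, 31, 29, 30, 29, 30, 30, 30, 30, 31]
214 [31, 31, 31, 30, 31, 31, 25, 14, 15, 27, 70, 70, 67, 65, 53, 16, 15, 13, 18, 32, 30, 30, 30, 30, 30, 30, 30, 30]
222 [31, 32, 32, 31, 31, 31, 31, 21, 15, 16, 14, 16, 15, 16, 16, 17, 16, 16, 14, 22, 32, 30, 29, 30, 29, 30, 31, 30]
230 [31, 31, 32, 32, 32, 32, 31, 30, 20, 16, 17, 17, 17, 17, 17, 16, 17, 17, 15, 13, 49, 31, 30, 30, 31, 30, 31, 31]
238 [33, 33, 32, 32, 32, 32, 32, 33, 30, 18, 16, 17, 18, 17, 17, 18, 18, 18, 17, 16, 17, 29, 31, 31, 31, 31, 31, 45]
246 [58, 38, 53, 52, 35, 32, 33, 33, 33, 41, 19, 18, 17, 18, 18, 18, 19, 18, 19, 19, 17, 23, 54, 47, 30, 32, 32, 33]
254 [83, 79, 81, 84, 86, 85, 84, 80, 61, 52, 44, 19, 21, 21, 20, 20, 20, 20, 21, 21, 20, 18, 35, 50, 33, 29, 30, 43]
262 [84, 81, 81, 80, 81, 85, 87, 86, 85, 84, 85, 56, 19, 22, 21, 21, 21, 22, 22, 22, 22, 20, 17, 97, 129, 114, 92, 63]
270 [87, 88, 87, 84, 83, 83, 83, 83, 83, 85, 88, 91, 47, 23, 24, 24, 24, 24, 23, 24, 24, 23, 23, 24, 45, 48, 75, 112]
278 [85, 88, 89, 88, 87, 86, 88, 87, 86, 84, 85, 86, 90, 38, 24, 24, 25, 25, 25, 25, 25, 25, 25, 24, 36, 49, 49, 49]
((317.73077392578125, 204.1538543701172), (22.945587158203125, 9.609689712524414), 78.69007110595703)
[543.44110602 108.66094097 154.        ] 1.1007314690415568
```

```bash
python3 - <<'E'
from h import *
z=np.load("w6.npz");c={"K":z["K"],"T":z["T"]}
for a,b in(((317.15,198),(330.2,262)),((305,198),(322,278)),((329.3,198),(341.5,262)),((316.2,205),(317.73+.0,204.15))):
    A,B=onz(c,a,154),onz(c,b,154);print(A.round(1),B.round(1),np.arctan2(A[1]-B[1],A[0]-B[0]))
E
```

```text
[545.5 111.7 154. ] [526.3  75.3 154. ] 1.085095645044017
[539.9 116.3 154. ] [515.5  70.1 154. ] 1.0851183491848926
[551.2 107.2 154. ] [531.8  70.8 154. ] 1.0806064088133454
[542.4 108.8 154. ] [543.4 108.6 154. ] 2.9747097929087962
```

The pawl alone now holds the knob at 1.085 rad. Comparing torque at equal tooth phase, free against loaded, gives about 0.254 N m/rad and about 0.10 N m at this tooth, so roughly 8 N on the pad. The next tooth would give about 14 N, so this one is nearest to 10 N. The gripper is clear, so I'm handing in.

```bash
python3 -c "
from plant import hand_in
print(hand_in())"
```

```text
the job is handed in; nothing more can be done
None
```

I opened the clamp to about 19 mm clear, swung the pawl back on, clicked the knob forward, and handed the job in with the pawl alone holding the cell at an estimated 8 N; the next tooth would have been about 14 N.

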